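# Slide a tall capacitor home in its test nest and start the test

## Robot

A 6-joint arm with a two-finger parallel gripper is mounted at the origin on a cart in front of the work surface, level with it; the furniture and walls round the work are solid. World frame = base frame: x ahead of the robot, y to its left, z up, the work surface at z = 0. Lengths are in mm, angles in degrees, forces in N, time in s.
With the tool pointing down it reaches from about 400 to 825 mm from the base axis. Payload 7 kg.
Tool frame: the origin (TCP) lies between the finger pads; the fingertips stand 25 mm ahead of it and the grasp point (between the pads) lies 6 mm ahead of it; z points along the fingers, y is the line along which they close (so a half turn about z gives the same grasp; the last joint's range is limited). The gripper opens to 88 mm and grips with 3 to 60 N. Pads are 19 mm wide; open, the fingers measure 130 mm over their backs; the gripper's body (78 mm by 193 mm) begins 47 mm behind the grasp point.
Start: joints at [83.944, 20.546, 0.682, 0, -70.136, -16.507], TCP at [259.004, 623.307, 251.561] pointing down, gripper open.
Joint ranges: [-176.03, 176.03], [-82.01, 121.73], [-58.28, 71.71], [-173.87, 95.51], [-174.79, -0.11], [-173.66, 173.66]. Speed limits (degrees/s): [136.94, 136.94, 172.46, 180, 180, 180].

## Interface

Orientations are given as [roll, pitch, yaw] about the fixed x, y, z axes, in that order (R = Rz(yaw) Ry(pitch) Rx(roll)).
In Python, from workcell import env gives the robot as it stands. Calls block until the motion is done:
- env.move_ptp(position, orientation): joint-space move of the TCP to a pose.
- env.move_straight(position, frame=None, vel=150, until_force=None): straight line of the TCP; frame=None keeps the orientation; vel is the mean speed in mm/s. With until_force (N) it stops when the force on the tool has changed by that much, and returns True; else False.
- env.goto_joints(angles): joint-space move.
- env.open() and env.gripper_close(grip_force=None): open the fingers fully, or close them until they stop; grip_force is the grip in N (None keeps the last).
- env.dwell(seconds).
- env.solve_ik(position, orientation): joint angles nearest the present ones, or None.
- env.snapshot(name): name is "side" or "top" or "wrist"; returns a dict with "img" (480x640x3 uint8, red, green, blue), "intrinsics" (3x3 intrinsics, pixels), "extrinsics" (4x4, takes a point from world to camera coordinates). Camera axes: x right, y up, looking along -z (the intrinsics and any distortion apply to the point x, -y, -z); pixel columns grow to the right and rows downward; lengths in mm; the calibration is good to about 2 mm. A picture is of the moment at which its call begins. There is no depth.
A pose or a line that the arm cannot do raises env.MotionError and nothing moves.
- env.finish_job(): hands the job in; it is judged then, once.
Readings, each from a call of its own:
- env.current_t(): time.
- env.current_joint_positions(): joint angles.
- env.current_dq(): joint speeds.
- env.current_joint_efforts(): joint torques, N m.
- env.current_position(): TCP position.
- env.current_tcp_rot(): TCP orientation.
- env.current_wrist_force(): force on the tool from outside, world axes, zero at the start.
- env.current_ft_torque(): the same for the moment, N m.
- env.current_opening(): finger opening in mm.
- env.current_grasp_force(): force on a finger pad.
Only numpy, scipy, OpenCV 4.12 (cv2) and the standard library are available. Lean on these libraries where they do the work, as an engineer would, in place of code of your own. Each camera call takes 0.05 s, during which the arm holds its last target. There are 200 camera calls.

## Task

Slide the tall blue capacitor across the worktop into the test nest, without lifting or toppling it, and push it gently but firmly home against the sprung buffer at the back. Then press the green test key fully down and let go, leaving the capacitor standing in the nest with the buffer still bearing on it and the objects around it undisturbed.

Things in the scene. Friction and masses are not known exactly. Their poses are not given: they have to be found in the camera images.
- capacitor: Large blue can capacitor with two screw terminals on top, standing upright and loose: 76 mm in diameter, 186 mm to the rim (197 mm with terminals), 0.70 to 0.95 kg. Origin: centre of its underside; z is its axis, up; x and y have no meaning (any yaw). Too thick to grip comfortably. Sliding it on the worktop takes 3 to 7 N.
- push_height (a point): Point on the capacitor's axis 20 mm above its underside: a good height to push at. Pushed more than about 50 mm up it topples. A gripper pointing straight down hits it high up with its body before its fingertips, so lean the tool back about 45 degrees and push with the tips; two slightly opened tips side by side cradle it.
- nest: Aluminium test nest fixed to the worktop, open below (the capacitor slides on the worktop) and above. Origin: at worktop level on the channel's centre line; x points into the channel, the way of pushing in; y to the left of it, z up. Two cheeks, 24 mm high and 12 mm thick, leave a straight channel 81 mm wide from x = -15 to +60 mm. A 4 mm foot on the left (+y) carries the test key.
- nest_mouth (a point): Middle of the nest's open mouth at worktop level, at nest x = -50 mm. Here the flared cheeks are about 119 mm apart inside; they narrow to the 81 mm channel at x = -15 mm. Axes as the nest's.
- stop_unit: Stop unit at the far end of the nest, fixed; origin and axes are the nest's. It carries a rubber-faced sprung buffer, 44 mm wide, 8 to 26 mm above the worktop. The buffer's slide is clamped anywhere along a 20 mm slot, differently each time, and that is not reported: it must be felt. The capacitor first touches the buffer with its axis at nest x = 0 to +20 mm.
- buffer_track (a point): Fixed point of the stop unit, nest x = +38 mm: nearest place of the free buffer face (farthest +58 mm). Buffer spring: 0.6 N at first touch, then 1.2 N per mm, solid after 14 mm. Home is 6 N or more on it for 0.3 s; over 14 N damages it. The pusher feels the sliding friction besides. Let go, it pushes the capacitor back some mm until friction holds it.
- test_key (a joint): Travel of the test key in m: 0 released, 0.006 fully down; a spring returns it, fully down takes 5 N. It counts as pressed beyond 0.0045.
- test_key_top (a point): Centre of the top of the green round test key (28 mm in diameter, in a black housing on the nest's left-hand foot), at nest x = +4 mm, y = +108 mm. Press straight down with closed fingertips.
- heatsink: Bystander: loose finned heatsink 34 x 50 x 26 mm, origin at the centre of its underside. Leave it alone.
- flux_pot: Bystander: loose round pot with a yellow lid, 46 mm in diameter, 22 mm high, origin at the centre of its underside. Leave it alone.
- solder_spool: Bystander: loose white solder spool, 56 mm in diameter, 45 mm high, origin at the centre of its underside. Leave it alone.

How it is judged (in metres and radians):
On the way, in this order (a step that is already met when the one before it is completed fails the run):
1. the capacitor, upright in the nest, is pressed onto the buffer with at least 6 N for 0.3 s (contact force between capacitor and stop_unit above 6 N and angle between capacitor's own z axis and vertical below 0.1 rad), for 0.3 s.
2. the test key is pressed down while the buffer bears on the capacitor (value of joint test_key above 0.0045 m and contact force between capacitor and stop_unit above 0.4 N), for 0.1 s.
At the end, for the whole second after the job is handed in: The capacitor stands upright (within 0.05 rad) and at rest on the worktop in the nest's channel (axis within 6 mm of the centre line and between -4 and +35 mm along it), still touched by the buffer with more than 0.4 N, and the test key is released (within 1 mm of up) (contact force between capacitor and stop_unit above 0.4 N and value of joint test_key below 0.001 m and angle between capacitor's own z axis and vertical below 0.05 rad and x of capacitor in the frame of nest between -0.004 and 0.035 m and y of capacitor in the frame of nest between -0.006 and 0.006 m and height (world z) of capacitor below 0.003 m and linear speed of capacitor below 0.01 m/s).
It fails at once if the buffer is pressed with more than 14 N (contact force between capacitor and stop_unit above 14 N).
It fails at once if the capacitor tips by more than 0.2 rad (angle between capacitor's own z axis and vertical above 0.2 rad).
It fails at once if the capacitor is lifted more than 10 mm (height (world z) of capacitor above 0.01 m).
It fails at once if a bystander (heatsink, flux pot or solder spool) is moved more than 15 mm (distance of any of heatsink, flux_pot, solder_spool from where it was at the start of the episode above 0.015 m).
It also fails if it takes over 67 s, if anything falls off the work surface, if the arm or the gripper's body presses on something with over 40 N, if the wrist force passes 120 N, or if a joint passes its speed limit or range.

## Working session

There is one attempt and no reset: what is moved stays moved. The work goes in short steps, each a Python script; the robot and the scene stay as the last script left them, time stands still between calls to the robot, and variables do not carry over. Pictures are saved under pics/ and viewed, at most 10 in all, crops included, and the job is handed in when it is done.

```bash
mkdir -p pics; ls; python3 - <<'E'
from workcell import env
import cv2,numpy as np
for n in("top","side"):
    s=env.snapshot(n); cv2.imwrite(f"pics/{n}0.png",s["img"][:,:,::-1]); np.savez(f"pics/{n}0.npz",**{k:s[k] for k in("img","intrinsics","extrinsics")})
    print(n,s.keys(),s["intrinsics"].round(1).tolist(),s["extrinsics"].round(3).tolist())
print(env.current_t(),env.current_position(),env.current_tcp_rot())
E
```

```text
pics
top dict_keys(['img', 'intrinsics', 'extrinsics']) [[461.9, 0.0, 313.2], [0.0, 461.9, 237.7], [0.0, 0.0, 1.0]] [[0.003, -1.0, 0.012, 149.221], [0.988, 0.005, 0.156, -546.727], [-0.156, 0.011, 0.988, -808.627], [0.0, 0.0, 0.0, 1.0]]
side dict_keys(['img', 'intrinsics', 'extrinsics']) [[597.3, 0.0, 313.4], [0.0, 597.3, 235.2], [0.0, 0.0, 1.0]] [[0.976, -0.216, 0.005, -528.649], [0.073, 0.356, 0.932, -127.099], [-0.203, -0.909, 0.363, -624.651], [0.0, 0.0, 0.0, 1.0]]
0.1 [258.85993457 622.95029834 250.70807597] [ 1.79912578e+02 -8.01532200e-03 -2.25700226e+01]
```

View pics/top0.png

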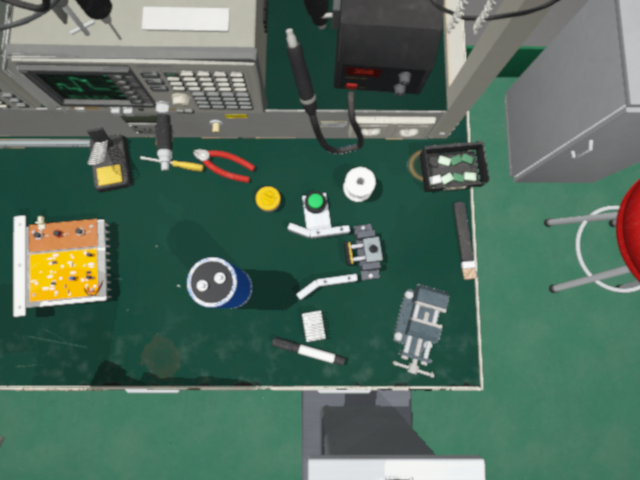

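View pics/side0.png

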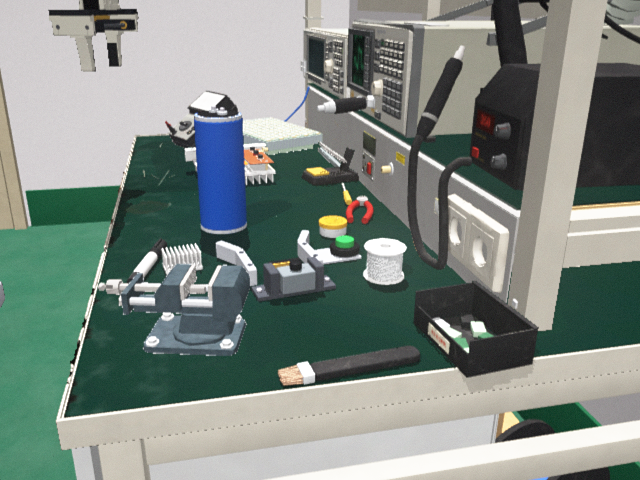

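The top view shows the capacitor's top at about (213,283) and the nest channel at (300-385, 230-285), opening to the left. The green key is at (316,201), the flux pot at (267,199), the spool at (359,184) and the heatsink at (314,326). The side view agrees.

```bash
cat > h.py <<'E'
import numpy as np,cv2
def load(n):
    d=np.load(f"pics/{n}.npz"); return d["img"],d["intrinsics"],d["extrinsics"]
def ray(px,K,E):
    px=np.atleast_2d(np.asarray(px,float)); d=np.c_[px,np.ones(len(px))]@np.linalg.inv(K).T
    d=d*[1,-1,-1]; R=E[:3,:3]; return -R.T@E[:3,3], d@R
def plane(px,z,K,E):
    o,d=ray(px,K,E); return o+d*((z-o[2])/d[:,2])[:,None]
def tri(rs):
    A=0;b=0
    for o,d in rs:
        d=d[0]/np.linalg.norm(d[0]); P=np.eye(3)-np.outer(d,d); A=A+P; b=b+P@o
    return np.linalg.solve(A,b)
def proj(p,K,E):
    c=(E[:3,:3]@np.atleast_2d(p).T).T+E[:3,3]; c=c*[1,-1,-1]; q=c@K.T; return q[:,:2]/q[:,2:]
E
python3 - <<'E'
from h import *
V={n:load(n+"0") for n in("top","side")}
hsv={n:cv2.cvtColor(V[n][0],cv2.COLOR_RGB2HSV) for n in V}
def blobs(n,lo,hi,box,minA=15):
    m=cv2.inRange(hsv[n],lo,hi); z=np.zeros_like(m); x0,x1,y0,y1=box; z[y0:y1,x0:x1]=m[y0:y1,x0:x1]
    k,l,s,c=cv2.connectedComponentsWithStats(z)
    return [(s[i][:5].tolist(),c[i].round(1).tolist()) for i in range(1,k) if s[i][4]>=minA],z,l
g={}
for n,b in(("top",(290,340,185,215)),("side",(325,365,225,255))):
    r,_,_=blobs(n,(45,120,80),(75,255,255),b); print(n,"green",r); g[n]=r[0][1]
print("key tri",tri([ray(g[n],*V[n][1:]) for n in V]))
r,z,l=blobs("top",(0,0,140),(180,50,255),(280,362,215,305),30); print("cheeks",r)
for s,c in r:
    q=np.argwhere(l==l[int(s[1]+s[3]/2),int(0)]) if 0 else None
rb,_,_=blobs("top",(105,120,40),(125,255,255),(170,270,240,330)); print("blue",rb)
rs,zs,_=blobs("side",(105,120,40),(125,255,255),(170,270,90,250)); print("blue side",rs)
im=V["top"][0][180:330,180:400,::-1]
cv2.imwrite("pics/crop.png",cv2.resize(im,None,fx=3.6,fy=3.6,interpolation=cv2.INTER_CUBIC))
for nm,px,h in(("pot",(267,199),22),("spool",(359,184),45),("heats",(314,326),26)): print(nm,plane(px,h,*V["top"][1:]).round(0))
E
```

```text
top green [([308, 193, 16, 16, 203], [315.2, 200.6])]
side green [([335, 235, 19, 13, 209], [344.5, 241.3])]
key tri [620.83957385 147.45585754  21.7182805 ]
cheeks [([288, 215, 62, 23, 824], [317.7, 226.6]), ([351, 243, 11, 6, 47], [356.2, 245.5]), ([353, 256, 9, 5, 38], [357.3, 258.2]), ([297, 274, 61, 26, 481], [325.9, 283.2])]
blue [([219, 264, 33, 44, 534], [239.2, 290.1])]
blue side [([194, 118, 53, 112, 5025], [220.5, 174.3])]
pot [[624. 239.  22.]]
spool [[648.  66.  45.]]
heats [[386. 149.  26.]]
```

View pics/crop.png

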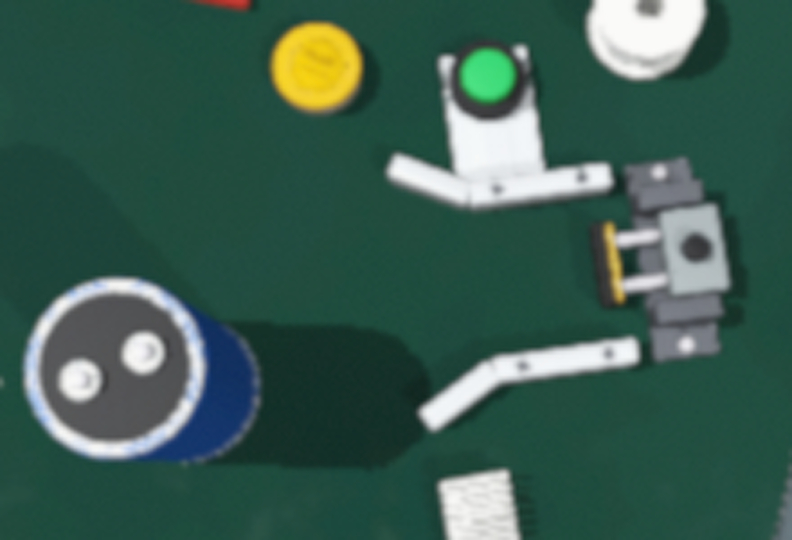

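The crop shows the cheeks' straight parts. In crop pixels, the upper cheek's screws are at (498,188) and (581,177) and its end is at (610,176). The lower cheek's screws are at (523,366) and (609,353) and its end is at (638,350). The capacitor's top circle is centred at (116,368).

```bash
python3 - <<'E'
from h import *
im,K,E=load("top0"); ims,Ks,Es=load("side0")
f=lambda p:(np.array(p,float)+.5)/3.6-.5+180
P=lambda p,z:plane(f(p),z,K,E)[0]
print("cam",ray((0,0),K,E)[0])
u=[P(p,24) for p in((498,188),(581,177),(610,176))]; l=[P(p,24) for p in((523,366),(609,353),(638,350))]
for a,b in zip(u,l): print("pair",a.round(1),b.round(1),"gap",np.linalg.norm(a-b).round(1),"mid",((a+b)/2).round(1), "perp ang",np.degrees(np.arctan2(*(a-b)[[1,0]])).round(2)-90)
for q in(u,l): d=q[2]-q[0]; print("dir",np.degrees(np.arctan2(d[1],d[0])).round(2))
a=(np.degrees(np.arctan2(*(np.array(u[2])-u[0]+l[2]-l[0])[[1,0]])))
key=np.array([620.84,147.46])
end=(u[2]+l[2])[:2]/2
for ang in(a,-80,-81,-82,-83,-84):
    t=np.radians(ang); x=np.array([np.cos(t),np.sin(t)]); y=np.array([-x[1],x[0]])
    print(round(ang,2),"origin from end",(end-60*x).round(1),"from key",(key-4*x-108*y).round(1))
# capacitor rim
hsv=cv2.cvtColor(im,cv2.COLOR_RGB2HSV)
print("cap top",P((116,368),186).round(1))
m=cv2.inRange(cv2.cvtColor(ims,cv2.COLOR_RGB2HSV),(105,120,40),(125,255,255))
rows=[(r,np.nonzero(m[r,170:270])[0]) for r in(130,200)]
for r,c in rows:
    p=((c.min()+c.max())/2+170,r); o,d=ray(p,Ks,Es); print("side axis ray",p,o.round(1),d.round(4), c.min()+170,c.max()+170)
    c0=P((116,368),186); k=(c0[1]-o[1])/d[0][1]; print("  at y=c:",(o+k*d[0]).round(1))
E
```

```text
cam [413.4731845  160.79578376 882.17813637]
pair [560.2 142.1  24. ] [467.3 129.1  24. ] gap 93.8 mid [513.7 135.6  24. ] perp ang -82.05
pair [566.2  98.6  24. ] [474.1  84.7  24. ] gap 93.2 mid [520.2  91.6  24. ] perp ang -81.46000000000001
pair [566.9  83.3  24. ] [475.7  69.7  24. ] gap 92.2 mid [521.3  76.5  24. ] perp ang -81.51
dir -83.53
dir -81.91
-82.71 origin from end [513.7 136. ] from key [513.2 137.7]
-80 origin from end [510.9 135.6] from key [513.8 132.6]
-81 origin from end [511.9 135.8] from key [513.5 134.5]
-82 origin from end [512.9 135.9] from key [513.3 136.4]
-83 origin from end [514.  136.1] from key [513.2 138.3]
-84 origin from end [515.  136.2] from key [513.  140.1]
cap top [455.7 304.7 186. ]
side axis ray (np.float64(218.0), 130) [ 398.8 -636.9  348. ] [[ 0.0598  1.0065 -0.1997]] 195 241
  at y=c: [454.7 304.7 161.2]
side axis ray (np.float64(222.0), 200) [ 398.8 -636.9  348. ] [[ 0.0577  0.9634 -0.3089]] 199 245
  at y=c: [455.2 304.7  46.1]
```

```bash
python3 - <<'E'
from workcell import env
from h import *
cap=np.array([455.3,304.7]); goal=n2w(-88,0); d=goal-cap; th=np.arctan2(d[1],d[0]); u=d/np.linalg.norm(d)
env.gripper_close(5)
p,r=pose(cap-75*u,110,th,45,-1); env.move_ptp(p,r); print(env.current_t())
p,r=pose(cap-75*u,13,th,45,-1); env.move_straight(p); 
print(env.current_t(),env.current_opening(),env.current_wrist_force(), env.current_position(),p)
p,r=pose(cap-35*u,13,th,45,-1); print(env.move_straight(p,vel=25,until_force=1.5))
q=env.current_position(); tip=q[:2]+25*.7071*u
print(env.current_t(),"tip to cap",(cap-tip)@u,env.current_wrist_force())
s=env.snapshot("side"); cv2.imwrite("pics/side1.png",s["img"][:,:,::-1])
E
```

```text
2.7083
3.5083 0.7729701252768509 [0.52157745 0.57847499 0.00140416] [410.06674735 386.09788314  31.26276983] [409.9469283240099, 385.5223318087399, 30.67766952966369]
True
4.6417 tip to cap 44.31553071458106 [-2.23138238  2.22892906  0.64140056]
```

View pics/side1.png

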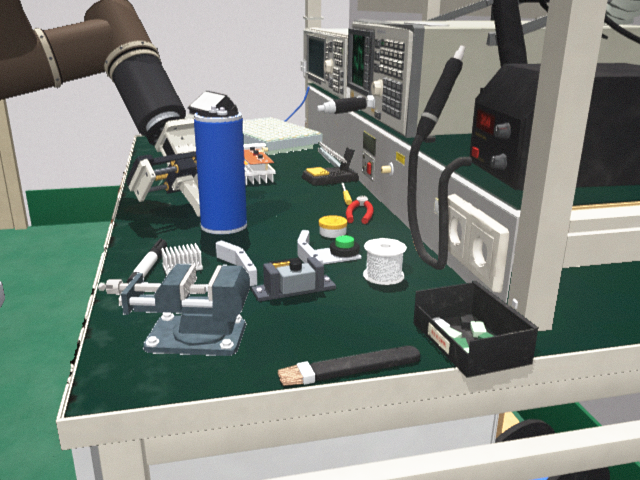

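Contact is made low on the capacitor, at about (200,222) in the side view and where I predicted. Next I push it to the line-up point.

```bash
cat >> h.py <<'E'
def capside(env,y):
    """cap axis xy from side view given its approx. world y; two heights averaged"""
    s=env.snapshot("side"); m=cv2.inRange(cv2.cvtColor(s["img"],cv2.COLOR_RGB2HSV),(105,120,40),(125,255,255))
    k,l,st,c=cv2.connectedComponentsWithStats(m); i=1+np.argmax(st[1:,4]); out=[]
    for f in(.2,.4,.6,.8):
        r=int(st[i,1]+f*st[i,3]); cc=np.nonzero(l[r]==i)[0]; o,d=ray(((cc[0]+cc[-1])/2,r),s["intrinsics"],s["extrinsics"])
        out.append((o+(y-o[1])/d[0,1]*d[0])[0])
    return np.array([np.mean(out),y]),np.round(out,1)
E
python3 - <<'E'
from workcell import env
from h import *
cap=np.array([455.3,304.7]); goal=n2w(-88,0); d=goal-cap; L=np.linalg.norm(d); th=np.arctan2(d[1],d[0]); u=d/L
for f in (.33,.66,1.):
    p,r=pose(cap+(f*L-44.5)*u,13,th,45,-1); env.move_straight(p,vel=40)
    e=cap+f*L*u; c,o=capside(env,e[1]); print(f,env.current_t(),"exp",e.round(1),"seen",c.round(1),o,"nest",w2n(c).round(1),"F",env.current_wrist_force().round(1))
s=env.snapshot("top"); cv2.imwrite("pics/top1.png",s["img"][120:360,150:470,::-1].repeat(2,0).repeat(2,1))
E
```

```text
0.33 5.65 exp [470.4 277.9] seen [470.2 277.9] [469.5 470.2 470.9 470. ] nest [-146.3  -22.9] F [-1.9  3.1 -1. ]
0.66 6.6167 exp [485.4 251. ] seen [486.5 251. ] [486.6 486.1 486.2 487.2] nest [-117.4  -10.4] F [-0.6  2.  -0.6]
1.0 7.6083 exp [501.  223.3] seen [502.3 223.3] [502.1 502.4 502.1 502.5] nest [-87.8   1.3] F [-1.8  3.1  0.2]
```

View pics/top1.png

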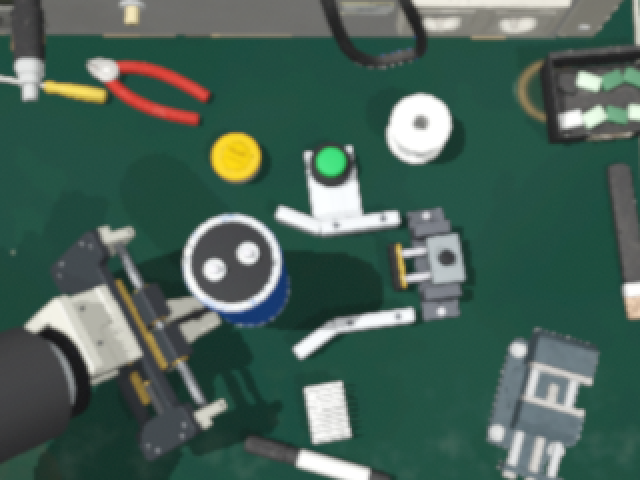

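The capacitor stands in line with the mouth at nest (-88, +1), upright, with the bystanders untouched (crop centre about (235,265)). I now re-approach along the nest axis and push in.

```bash
cat >> h.py <<'E'
def capx(env): # pusher-derived cap position in nest frame
    return w2n(env.current_position()[:2]+25*np.sqrt(.5)*NX)+[44.4,0]
def fx(env,n=4):
    return np.mean([-(env.current_wrist_force()[:2]@NX) for _ in range(n)])
def goto(env,x,y,vel,z=13,**k): # push so that cap axis comes to nest x
    return env.move_straight(pose(n2w(x-44.4,y),z,ANG,45,-1)[0],vel=vel,**k)
E
python3 - <<'E'
from workcell import env
from h import *
Y=0.5
cap=np.array([501.0,223.3]); d=cap-np.array([455.3,304.7]); u=d/np.linalg.norm(d); th=np.arctan2(u[1],u[0])
env.move_straight(pose(cap-80*u,18,th,45,-1)[0],vel=100)
p,r=pose(n2w(-88-75,Y),13,ANG,45,-1); env.move_ptp(p,r); env.dwell(.2)
b=fx(env); print("bias",b,env.current_t(),env.current_position()-p)
goto(env,-95,Y,80); goto(env,-40,Y,35)
print(env.current_t(),capx(env),fx(env)-b,capside(env,n2w(-40,0)[1]))
for x in range(-35,-4,3):
    goto(env,x,Y,15); print(x,capx(env).round(2),round(fx(env)-b,2),env.current_wrist_force().round(1))
c,o=capside(env,n2w(*capx(env))[1]); print(env.current_t(),w2n(c),o)
np.save("bias.npy",b)
E
```

```text
bias 0.7606241442215476 8.7833 [-0.67761491 -0.85393306  0.25526947]
10.95 [-40.27938225   0.65755905] 4.4729822735486024 (array([510.31974076, 175.81072275]), array([510.7, 509.9, 510.4, 510.3]))
-35 [-34.81   0.34] 3.39 [-1.5  4.  -1.3]
-32 [-31.92   0.47] 3.77 [0.2 4.6 0. ]
-29 [-29.04   0.54] 4.7 [-0.4  5.5 -0.8]
-26 [-26.     0.51] 4.63 [-0.5  5.4  0.7]
-23 [-23.86   0.59] 7.54 [-4.2  7.8  0.4]
-20 [-22.81   0.88] 15.96 [-10.8  15.4   3.5]
-17 [-21.91   1.13] 26.03 [-18.3  24.5   7.4]
-14 [-21.23   1.38] 36.58 [-28.5  33.7  10.2]
-11 [-20.53   1.7 ] 48.31 [-37.6  44.3  14.2]
-8 [-19.96   1.96] 59.48 [-47.5  54.2  19.2]
-5 [-19.38   2.14] 70.65 [-59.2  63.8  23.7]
15.0333 [-19.32026118   2.59887376] [513.4 512.6 513.2 513.1]
```

Something is blocking the push from x ≈ -24. I take pictures, then back off.

```bash
python3 - <<'E'
from workcell import env
from h import *
s=env.snapshot("top"); t=env.snapshot("side")
goto(env,-40,.5,40)
print(env.current_t(),env.current_wrist_force())
s2=env.snapshot("top")
np.savez("pics/top2.npz",**s2)
f=lambda im,x0,x1,y0,y1,k:cv2.resize(im[y0:y1,x0:x1,::-1],(400,300),interpolation=cv2.INTER_CUBIC)
a=f(s["img"],210,390,180,315,2); b=f(t["img"],130,410,90,300,2); c=f(s2["img"],210,390,180,315,2)
cv2.imwrite("pics/jam.png",np.vstack([np.hstack([a,b]),np.hstack([c,c*0])]))
E
```

```text
16.1583 [ 0.6010307  -0.68041124  0.0146914 ]
```

View pics/jam.png

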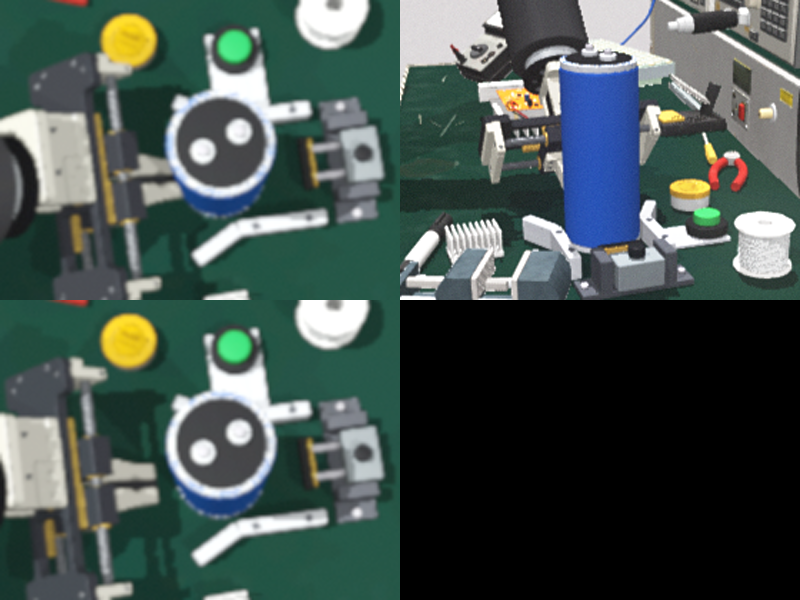

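The capacitor is upright but wedged on the left flare, about 2.6 mm off centre to +y. The buffer is still clear of it. I'll nudge it toward -y with a turned push heading and force guards, then resume.

```bash
cat >> h.py <<'E'
def hpose(capn,back,dth,z): # tip behind cap (nest xy) along heading ANG+dth(deg)
    t=ANG+np.radians(dth); u=np.array([np.cos(t),np.sin(t)])
    return pose(n2w(*capn)-(44.4+back)*u,z,t,45,-1)
E
python3 - <<'E'
from workcell import env
from h import *
im,K,E=load("top2"); print("top est",w2n(plane((210+221*.45,180+143*.45),186,K,E)[0]))
c,o=capside(env,n2w(-20,0)[1]); cn=w2n(c); print(cn,o)
cn=np.array([-20.,2.6]); D=-15
p,r=hpose(cn,20,D,18); env.move_ptp(p,r); env.dwell(.15)
b=env.current_wrist_force()[:2]
m=np.array([np.cos(np.radians(-28)),np.sin(np.radians(-28))])
for s in (0,2,4,6,8):
    g=env.move_straight(hpose(cn+s*m,0,D,18)[0],vel=20,until_force=11)
    c,o=capside(env,n2w(-20+s*.88,0)[1]); F=env.current_wrist_force()[:2]-b
    print(s,g,env.current_t(),w2n(c).round(2),"F nest",round(F@NX,1),round(F@NY,1))
    if g: break
E
```

```text
top est [-22.1672902   3.0565861]
[-19.74599062   1.80737065] [512.7 512.  512.5 511.7]
0 False 17.9417 [-19.72   1.99] F nest -8.8 -2.1
2 False 18.2417 [-18.     1.67] F nest -5.9 0.5
4 False 18.5417 [-16.34   0.99] F nest -5.0 1.1
6 False 18.8417 [-14.68   0.31] F nest -5.7 1.1
8 False 19.1417 [-12.99  -0.19] F nest -5.0 1.0
```

```bash
python3 - <<'E'
from workcell import env
from h import *
Y=-1.0
p,r=hpose((-13,-.2),12,-15,18); env.move_straight(p)
p,r=hpose((-13,Y),12,0,14); env.move_ptp(p,r); env.dwell(.15); b=fx(env)
goto(env,-17,Y,40,z=14)
F=[]
for x in np.arange(-13,8.1,1.5):
    g=goto(env,x,Y,10,z=14,until_force=11); F.append(fx(env)-b); w=env.current_wrist_force()
    print(x,g,capx(env).round(2),round(F[-1],2),"lat",(w[:2]@NY).round(1))
    if g or F[-1]>9: break
c,o=capside(env,n2w(*capx(env))[1]); print(env.current_t(),w2n(c).round(2),o); np.save("bias.npy",b)
E
```

```text
-13.0 False [-13.49  -0.81] 2.76 lat 0.1
-11.5 False [-12.35  -0.58] 4.6 lat -0.5
-10.0 False [-10.77  -0.54] 4.98 lat -0.3
-8.5 False [-9.13 -0.6 ] 4.38 lat 1.4
-7.0 False [-7.49 -0.68] 4.87 lat 0.8
-5.5 False [-5.83 -0.79] 5.2 lat 0.4
-4.0 False [-4.13 -0.92] 4.77 lat -0.3
-2.5 False [-2.52 -1.01] 3.99 lat 0.9
-1.0 False [-0.98 -1.07] 4.82 lat 0.1
0.5 False [ 0.53 -1.04] 4.84 lat 0.9
2.0 False [ 2.   -1.01] 5.38 lat -0.2
3.5 False [ 3.49 -1.01] 4.22 lat 0.4
5.0 False [ 5.   -1.01] 5.7 lat -0.1
6.5 False [ 6.47 -1.01] 4.97 lat 0.3
8.0 False [ 7.99 -0.99] 5.31 lat 0.3
25.0167 [8.17 0.25] [515.3 513.9 515.3 513.9]
```

```bash
python3 - <<'E'
from workcell import env
from h import *
Y=-1.0; b=float(np.load("bias.npy")); B=4.9
for x in np.arange(9.5,32,1.25):
    g=goto(env,x,Y,8,z=14); f=fx(env)-b-B
    print(x,capx(env).round(2),round(f,2))
    if f>8.3: break
env.dwell(.7); print(env.current_t(),capx(env),fx(env)-b-B)
E
```

```text
9.5 [ 9.15 -0.86] 0.71
10.75 [10.02 -0.67] 3.47
12.0 [10.94 -0.48] 3.22
13.25 [11.8  -0.28] 4.95
14.5 [12.69 -0.06] 5.9
15.75 [13.55  0.18] 6.62
17.0 [14.41  0.38] 9.04
27.9 [14.42509856  0.39851016] 6.913687301051356
```

```bash
python3 - <<'E'
from workcell import env
from h import *
Y=-1.0; b=float(np.load("bias.npy"))
goto(env,19,Y,8,z=14); env.dwell(.6); print(capx(env),fx(env)-b-4.9)
goto(env,-30,Y,60,z=14); 
w2=env.current_position(); p,r=pose(n2w(-130,60),160,ANG,45,-1); env.move_straight(p,vel=200)
p,r=pose(n2w(-110,108),110,ANG+np.pi/2,0); env.move_ptp(p,r); print(env.current_t())
env.move_straight(pose(n2w(4,108),60,ANG+np.pi/2,0)[0],vel=120); env.dwell(.1)
s=env.snapshot("top"); t=env.snapshot("side")
f=lambda im,x0,x1,y0,y1:cv2.resize(im[y0:y1,x0:x1,::-1],(400,300),interpolation=cv2.INTER_CUBIC)
cv2.imwrite("pics/key.png",np.hstack([f(s["img"],210,410,150,300),f(t["img"],150,430,90,300)]))
print(env.current_t(),env.current_position(),w2n(env.current_position()))
E
```

```text
[15.80562523  0.75195625] 10.430768672995566
31.8167
33.2 [620.77461677 147.96621829  85.2888592 ] [  3.31978274 108.16524908]
```

View pics/key.png

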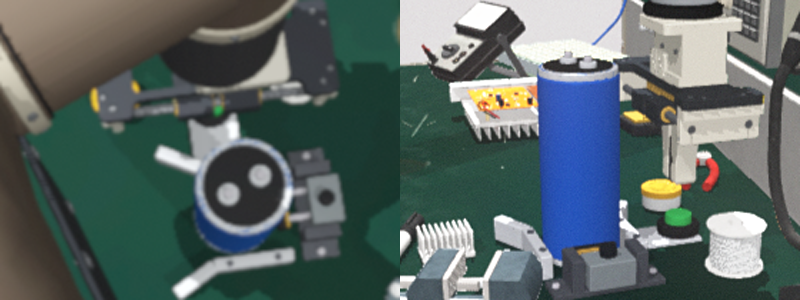

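The capacitor stands in the nest against the buffer, and the fingertips, at (680,183) in the right half, are directly above the green key at (679,215). Now I press it.

```bash
python3 - <<'E'
from workcell import env
from h import *
P=lambda z:pose(n2w(4,108),z,ANG+np.pi/2,0)[0]
env.move_straight(P(28),vel=60); env.dwell(.1); b=env.current_wrist_force()[2]
z=26; 
while z>8:
    env.move_straight(P(z),vel=20); f=env.current_wrist_force()[2]-b; print(z,round(env.current_position()[2]-25,2),round(f,2))
    if f>9: break
    z-=1
env.dwell(.4); print(env.current_wrist_force()-[0,0,b])
env.move_straight(P(80),vel=100); env.dwell(.5)
c,o=capside(env,n2w(12,0)[1]); print(env.current_t(),w2n(c),o)
s=env.snapshot("side"); m=cv2.inRange(cv2.cvtColor(s["img"],cv2.COLOR_RGB2HSV),(45,120,80),(75,255,255))[225:255,325:365]
q=np.argwhere(m>0); print("key px now",q.mean(0)[::-1]+[325,225],"was 344.5,241.3",len(q))
cv2.imwrite("pics/end.png",np.ascontiguousarray(s["img"][:,:,::-1]))
E
```

```text
26 26.34 2.96
25 25.26 1.44
24 24.19 2.68
23 23.18 4.1
22 22.12 3.64
21 21.15 5.3
20 20.31 6.96
19 20.2 13.54
[ 0.09970992  0.82490988 12.62823124]
37.6917 [12.06587106  0.46869692] [516.  515.3 515.4 514.7]
key px now [344.37320574 241.45454545] was 344.5,241.3 209
```

View pics/end.png

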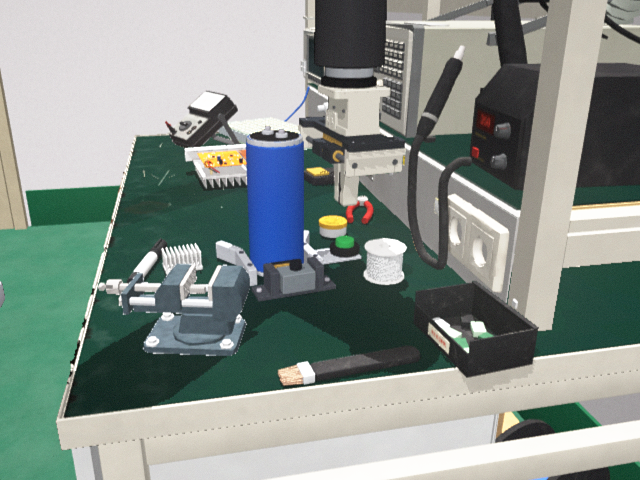

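The key reached its hard stop at tip z ≈ 20.2 and has returned to its first position, about (344,241). The capacitor is upright in the nest near (275,200) and the bystanders look unmoved, so I hand the job in.

```bash
python3 -c "
from workcell import env
print(env.finish_job(),env.current_t())"
```

```text
the job is handed in; nothing more can be done
the job is handed in; nothing more can be done
```

I handed the job in at about 38 s with no verdict returned: the capacitor stands upright against the buffer, pressed home at an estimated 8–10 N, the key went to its stop and came back up, and the bystanders look unmoved; on the way in the capacitor jammed on the left flare and the wrist force reached about 90 N (limit 120 N) before I freed it, and I can't rule out that this broke the 40 N limit on the arm or gripper body.

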